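Try the next brass sleeve on the plug gauge and sort it

TASK

Take the brass sleeve that lies beside the rack's tall black end plate, lay it in the vee rest of the gauge stand and let go, then take it again across its body and slide it onto the gauge pin until it stops, without forcing it. If it passes over the pin's thin front part and stops at the red-banded step it is good: lower it gently into the green bin; if it stops at the pin's nose, or runs over the step right up to the dark collar, lower it gently into the red bin. Never drop it, leave the other two sleeves in the rack and do not disturb the loupe, oil bottle, tape roll or blower.

Things in the scene. Friction and masses are not known exactly. Their poses are not given: they have to be found in the camera images.
- sleeve_a: turned brass sleeve, outside diameter 34, length 38, 0.12 kg, lying on its side. Origin: its centre, on the bore axis; x: the bore axis (y and z turn as it rolls). Through bore of diameter 11, 17 or 23: the rack holds one of each in any order, alike from outside; the name tells nothing
- sleeve_b: turned brass sleeve, outside diameter 34, length 38, 0.12 kg, lying on its side. Origin: its centre, on the bore axis; x: the bore axis (y and z turn as it rolls). Through bore of diameter 11, 17 or 23: the rack holds one of each in any order, alike from outside; the name tells nothing
- sleeve_c: turned brass sleeve, outside diameter 34, length 38, 0.12 kg, lying on its side. Origin: its centre, on the bore axis; x: the bore axis (y and z turn as it rolls). Through bore of diameter 11, 17 or 23: the rack holds one of each in any order, alike from outside; the name tells nothing
- rack: bare aluminium sleeve rack, fixed, foot 46 (x) x 150 (y) x 6 high. Three sleeves lie in the vee grooves of a bar 24 wide (x), 26 high, their axes along x, centres at y = -42, 0, +42 and z = 38. A black end plate 48 high stands at y = +71. Origin: centre of the underside
- groove (a point): centre of the groove beside the black end plate, at a lying sleeve's centre; axes as the rack's, x along the sleeve. The sleeve here is the one to take. Its neighbour is 8 mm away and the plate 9 mm, no room for fingers; its two ends overhang the bar by 7 mm and are free
- gauge: grey gauge stand, fixed, base 178 (x) x 60 (y) x 10 high. Origin: centre of the underside; x points along the gauge pin from nose to collar. Vee rest at x = -62, pin nose at x = -4, clamp block x = 58 to 86, 40 wide, 72 high, a handle behind it to x = 113. Between the vee rest and the pin's nose nothing stands above the base
- vee (a point): centre of a sleeve lying in the steel vee rest: 55 above the bench, in line with the pin; x along the sleeve and the pin, towards the pin. The 90-degree vee is 26 long (x) and 27 wide (y), its upper edges 12 below this point, its foot 34 x 36, 17 high; a sleeve's ends overhang it by 6 mm
- plug: level steel gauge pin held in the stand. Origin: tip of the nose, 55 above the bench; x along the pin from the tip. Cone diameter 7 at x = 0 to 14 at x = 8; thin part 14 to x = 38; square step to thick part 20 with a red band, to x = 52; dark collar 30. Centre of a sleeve that stops: x = -14 on the nose (bore 11), 19 at the step (bore 17), 33 at the collar (bore 23)
- bin_green: green moulded bin, 126 (x) x 96 (y) x 50 high outside, open above, walls and floor 3 mm, dark liner. Origin: centre of the underside. Fixed to the bench. For good sleeves
- bin_red: red bin, otherwise like the green one. For rejected sleeves
- loupe: black eye loupe, 35 diameter x 29 high, a bystander. Origin: centre of the underside
- oil_bottle: brown dropper bottle with a black cap, 29 x 28 x 62 high, a bystander. Origin: centre of the underside
- tape: roll of yellow tape lying flat, 52 diameter x 15 high, a bystander. Origin: centre of the underside
- blower: red rubber dust blower standing on its foot, 60 diameter x 95 high, a bystander. Origin: centre of the underside
Things that resemble listed ones, but are neither listed nor needed, are in the scene too. Leave any purple look-alike of the sleeve_c alone.

How it is judged (in metres and radians):
On the way, in this order (a step that is already met when the one before it is completed fails the run):
1. the sleeve lies in the vee rest, let go (centre within 10 mm along and 4 mm across) (((x of sleeve_a in the frame of gauge between -0.072 and -0.052 m and y of sleeve_a in the frame of gauge between -0.004 and 0.004 m and z of sleeve_a in the frame of gauge between 0.051 and 0.059 m and angle between the x axis of sleeve_a and the x axis of gauge, either way round below 0.12 rad and contact force between the fingers and sleeve_a below 0.05 N) or (x of sleeve_b in the frame of gauge between -0.072 and -0.052 m and y of sleeve_b in the frame of gauge between -0.004 and 0.004 m and z of sleeve_b in the frame of gauge between 0.051 and 0.059 m and angle between the x axis of sleeve_b and the x axis of gauge, either way round below 0.12 rad and contact force between the fingers and sleeve_b below 0.05 N) or (x of sleeve_c in the frame of gauge between -0.072 and -0.052 m and y of sleeve_c in the frame of gauge between -0.004 and 0.004 m and z of sleeve_c in the frame of gauge between 0.051 and 0.059 m and angle between the x axis of sleeve_c and the x axis of gauge, either way round below 0.12 rad and contact force between the fingers and sleeve_c below 0.05 N))), for 0.2 s.
2. the sleeve is on the gauge pin as far as its bore lets it go (within about 4 mm: at the nose cone, the step or the collar) (((x of sleeve_a in the frame of plug between 0.028 and 0.04 m and y of sleeve_a in the frame of plug between -0.006 and 0.006 m and z of sleeve_a in the frame of plug between -0.006 and 0.006 m and angle between the x axis of sleeve_a and the x axis of plug, either way round below 0.15 rad) or (x of sleeve_b in the frame of plug between 0.014 and 0.024 m and y of sleeve_b in the frame of plug between -0.006 and 0.006 m and z of sleeve_b in the frame of plug between -0.006 and 0.006 m and angle between the x axis of sleeve_b and the x axis of plug, either way round below 0.15 rad) or (x of sleeve_c in the frame of plug between -0.0185 and -0.008 m and y of sleeve_c in the frame of plug between -0.006 and 0.006 m and z of sleeve_c in the frame of plug between -0.006 and 0.006 m and angle between the x axis of sleeve_c and the x axis of plug, either way round below 0.15 rad))), for 0.1 s.
At the end, for the whole second after the job is handed in: the sleeve taken from beside the black plate rests on the floor of its bin (green if it stopped at the step, else red), its centre 10 mm or more inside the walls, at rest; the other two still lie in their grooves (within 10 mm along, 5 mm in height) (((x of sleeve_a in the frame of bin_red between -0.05 and 0.05 m and y of sleeve_a in the frame of bin_red between -0.04 and 0.04 m and z of sleeve_a in the frame of bin_red between 0.01 and 0.032 m and linear speed of sleeve_a below 0.06 m/s and y of sleeve_b in the frame of rack between -0.048 and 0.006 m and x of sleeve_b in the frame of rack between -0.01 and 0.01 m and z of sleeve_b in the frame of rack between 0.033 and 0.043 m and y of sleeve_c in the frame of rack between -0.048 and 0.006 m and x of sleeve_c in the frame of rack between -0.01 and 0.01 m and z of sleeve_c in the frame of rack between 0.033 and 0.043 m) or (x of sleeve_b in the frame of bin_green between -0.05 and 0.05 m and y of sleeve_b in the frame of bin_green between -0.04 and 0.04 m and z of sleeve_b in the frame of bin_green between 0.01 and 0.032 m and linear speed of sleeve_b below 0.06 m/s and y of sleeve_a in the frame of rack between -0.048 and 0.006 m and x of sleeve_a in the frame of rack between -0.01 and 0.01 m and z of sleeve_a in the frame of rack between 0.033 and 0.043 m and y of sleeve_c in the frame of rack between -0.048 and 0.006 m and x of sleeve_c in the frame of rack between -0.01 and 0.01 m and z of sleeve_c in the frame of rack between 0.033 and 0.043 m) or (x of sleeve_c in the frame of bin_red between -0.05 and 0.05 m and y of sleeve_c in the frame of bin_red between -0.04 and 0.04 m and z of sleeve_c in the frame of bin_red between 0.01 and 0.032 m and linear speed of sleeve_c below 0.06 m/s and y of sleeve_a in the frame of rack between -0.048 and 0.006 m and x of sleeve_a in the frame of rack between -0.01 and 0.01 m and z of sleeve_a in the frame of rack between 0.033 and 0.043 m and y of sleeve_b in the frame of rack between -0.048 and 0.006 m and x of sleeve_b in the frame of rack between -0.01 and 0.01 m and z of sleeve_b in the frame of rack between 0.033 and 0.043 m))); the robot touches nothing.
It fails at once if the sleeve is forced against the gauge pin (over 40 N) (contact force between any of sleeve_a, sleeve_b, sleeve_c and plug above 40 N).
It fails at once if a sleeve is dropped (falls free of the fingers faster than 0.5 m/s, a drop of about 13 mm) ((contact force between the fingers and sleeve_a below 0.05 N and linear speed of sleeve_a above 0.5 m/s) or (contact force between the fingers and sleeve_b below 0.05 N and linear speed of sleeve_b above 0.5 m/s) or (contact force between the fingers and sleeve_c below 0.05 N and linear speed of sleeve_c above 0.5 m/s)).
It fails at once if the loupe, oil bottle, tape roll or blower is moved more than 30 mm (distance of any of loupe, oil_bottle, tape, blower from where it was at the start of the episode above 0.03 m).
It also fails if it takes over 53 s, if anything falls off the work surface, if the arm or the gripper's body presses on something with over 40 N, if the wrist force passes 120 N, or if a joint passes its speed limit or range.

ROBOT

A 7-joint arm with a two-finger parallel gripper is mounted at the origin on the work surface; the furniture and walls round the work are solid. World frame = base frame: x ahead of the robot, y to its left, z up, the work surface at z = 0. Lengths are in m, angles in degrees, forces in N, time in s.
With the tool pointing down it reaches from about 0.4 to 0.75 m from the base axis. Payload 19.5 kg.
Tool frame: the origin (TCP) lies at the very end of the fingers, on their centre line; the grasp point (between the pads) lies 19 mm behind it; z points along the fingers, y is the line along which they close (so a half turn about z gives the same grasp; the last joint's range is limited). The gripper opens to 85 mm and grips with 20 to 120 N. Pads are 22 mm wide; open, the fingers measure 114 mm over their backs; the gripper's body (76 mm by 85 mm) begins 54 mm behind the grasp point. The pads swing forward as they close: fully open they stand 13 mm farther back than shut.
Start: joints at [61.152, 40.479, -1.581, 85.061, 1.261, 54.483, -4.326], TCP at [0.256, -0.515, 0.231] pointing down, gripper open.
Joint ranges: [-155.06, 155.06], [-18.47, 123.98], [-90, 86.84], [0, 140.48], [-83.41, 263.41], [0, 116], [-161.91, 161.91]. Speed limits (degrees/s): [108.29, 108.29, 147.25, 147.25, 172.46, 172.46, 172.46].

INTERFACE

Orientations are given as a 3x3 rotation matrix whose columns are the frame's x, y, z axes.
In Python, from station import * gives the robot as it stands.
- The arm moves only by the tool servo_tool, never from a script. Its argument "rows" is a list that holds one entry, the list of rows, each a list of 6 numbers: the shift along the tool's x, y, z each as a share of 250 mm, from -1 to 1, then the turn, a rotation vector about the tool's x, y, z each as a share of 90 degrees, from -1 to 1. In form: [[[dx, dy, dz, ax, ay, az], ...]]. A call has exactly 10 rows; each row shifts and turns the commanded pose from where the row before left it, along the tool's axes as they then stand; what a row does not reach is not made up. A row lasts 1/10 s, in which the tool goes at most 50 mm and 8.59 degrees, less where a joint would pass 70% of its speed; a pose out of reach is approached as far as the arm can. A call with a number of a shift or a turn outside -1 to 1 is refused whole. A call with a gripper value outside its range is refused whole. "gripper" is the opening, from -1 (shut) to 1 (fully open), set as the call begins (left out, the last holds). The fingers move at their own pace and stop on an object; the grip force is fixed at half the most. Time passes only in rows, so rows that do not move let the fingers close, or fill a call up. It gives the time, the measured TCP pose, the force, the opening and the grip force at its end, in the units of the state.
- state(): the state, without advancing time (a new reading comes with each control period).
- capture(name): name is "scene" or "top" or "wrist"; returns the picture (384x512x3 uint8, blue, green, red); there is no depth.
- camera_params(name): a dict with "vfov" (degrees; the focal length in pixels is half the picture's height over the tangent of half this angle, whatever the lens; pixels are square), "cx", "cy" (the principal point, pixels), "R" (3x3) and "t" (3): a world point X has camera coordinates R X + t; the wrist camera has in their place "hand_eye" (4x4, takes a point from camera to tool coordinates, whose origin is the TCP and whose axes are the flange's). Camera axes: x right, y down, z forward; pixel columns grow to the right and rows downward; lengths in m; the calibration is good to about 2 mm. A picture is of the moment at which its call begins: read the wrist's pose just before it. camera_params takes no time and is no camera call.
- close_job(): hands the job in; it is judged then, once.
The state is a dict: "clock": time; "joint_positions": joint angles; "dq": joint speeds; "joint_torque": joint torques, N m; "ee_pos": TCP position; "orientation": TCP orientation; "force": force on the tool from outside, world axes, zero at the start; "moment": the same for the moment, N m; "opening": finger opening in m; "finger_force": force on a finger pad.
Only numpy, scipy, OpenCV 4.12 (cv2) and the standard library are available. Lean on these libraries where they do the work, as an engineer would, in place of code of your own. Each camera call takes 0.05 s, during which the arm holds its last target. There are 200 camera calls.

## Working session

There is one attempt and no reset: what is moved stays moved. The work goes in short steps, Python scripts to look and compute and a tool call to move; the robot and the scene stay as the last step left them, time stands still between calls to the robot, and variables do not carry over. Pictures are saved under pics/ and viewed, at most 10 in all, crops included, and the job is handed in when it is done.

Besides the shell and the picture viewer there is one more tool, called after "Call:" as name(argument=value, ...) on one line, values as JSON. servo_tool: Moves the arm, as the interface text tells. Shift numbers are shares of 250 mm and turn numbers shares of 90 degrees, none past 1 either way. Its arguments: {"type":"object","properties":{"rows":{"type":"array","items":{"type":"array","items":{"type":"array","items":{"type":"number","minimum":-1,"maximum":1}}}},"gripper":{"type":"number"}},"required":["rows"]}

```bash
mkdir -p pics; ls
python3 - <<'E'
from station import *
import cv2,numpy as np
np.set_printoptions(precision=4,suppress=True)
s=state();print({k:s[k] for k in('clock','ee_pos','orientation','force','opening')})
for n in("scene","top","wrist"):
    cv2.imwrite(f"pics/{n}0.png",capture(n)); print(n,camera_params(n))
E
```

```text
pics
{'clock': 0.0, 'ee_pos': array([ 0.2561, -0.5146,  0.2309]), 'orientation': array([[ 0.8953,  0.4455, -0.0005],
       [ 0.4455, -0.8953,  0.0009],
       [-0.    , -0.001 , -1.    ]]), 'force': array([-0.2806,  0.6131, -0.1132]), 'opening': 0.08585088121096253}
scene {'vfov': 49.44101054200479, 'cx': 256.81202159636115, 'cy': 196.3228441981193, 'R': array([[-0.6667, -0.7452, -0.0155],
       [-0.4661,  0.433 , -0.7715],
       [ 0.5816, -0.5071, -0.6361]]), 't': array([0.3427, 0.3197, 0.9171])}
top {'vfov': 43.416150408490154, 'cx': 254.2258408154899, 'cy': 188.31525654439747, 'R': array([[-0.0154, -0.9999, -0.0057],
       [-0.9854,  0.0161, -0.1692],
       [ 0.1693,  0.003 , -0.9856]]), 't': array([-0.0319,  0.5606,  1.1838])}
wrist {'vfov': 65.2437869907807, 'cx': 253.25249709090144, 'cy': 195.47355861182123, 'hand_eye': array([[-0.0001, -0.9468, -0.322 ,  0.0839],
       [ 1.    , -0.0003,  0.0007,  0.    ],
       [-0.0007, -0.322 ,  0.9468, -0.1428],
       [ 0.    ,  0.    ,  0.    ,  1.    ]])}
```

View pics/top0.png

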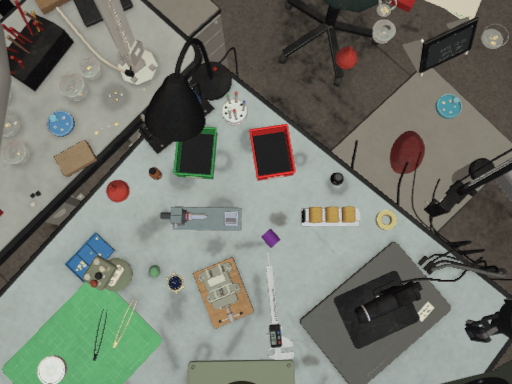

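View pics/scene0.png

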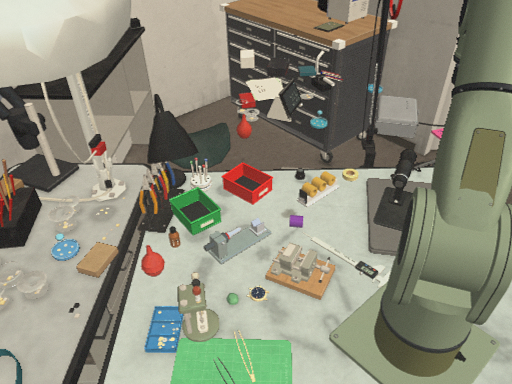

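The top view shows the rack at about (330,216) with its black plate on the left at (303,216). The gauge is at about (205,218), with the vee on the right at (232,217) and the clamp and handle on the left. The green bin is at (196,152) and the red bin at (272,152). Next I'll crop in and measure.

```bash
cat > h.py <<'E'
import cv2,numpy as np
from station import *
np.set_printoptions(precision=4,suppress=True)
def cam(name,st=None):
    p=camera_params(name); f=192/np.tan(np.radians(p['vfov'])/2)
    K=np.array([[f,0,p['cx']],[0,f,p['cy']],[0,0,1]])
    if 'R' in p: R,t=np.array(p['R']),np.array(p['t'])
    else:
        T=np.eye(4);T[:3,:3]=st['orientation'];T[:3,3]=st['ee_pos']
        W=np.linalg.inv(T@np.array(p['hand_eye'])); R,t=W[:3,:3],W[:3,3]
    return K,R,t
def ray(c,uv,z):
    K,R,t=c; o=-R.T@t; d=R.T@np.linalg.inv(K)@np.array([uv[0],uv[1],1.]); return o+d*(z-o[2])/d[2]
def proj(c,X):
    K,R,t=c; q=K@(R@np.asarray(X)+t); return q[:2]/q[2]
def blobs(mask,minA):
    n,l,s,ce=cv2.connectedComponentsWithStats(mask.astype(np.uint8))
    return [(s[i],ce[i],l==i) for i in range(1,n) if s[i,4]>=minA]
E
python3 - <<'E'
from h import *
im=cv2.imread('pics/top0.png'); c=cam('top')
hsv=cv2.cvtColor(im,cv2.COLOR_BGR2HSV)
H,S,V=[hsv[...,i].astype(int) for i in range(3)]
def show(n,m,z,A=30,roi=(150,110,420,260)):
    k=np.zeros_like(m);x0,y0,x1,y1=roi;k[y0:y1,x0:x1]=1
    for s,ce,l in blobs(m&k,A):
        r=cv2.minAreaRect(np.argwhere(l)[:,::-1].astype(np.float32)); 
        pts=np.array([ray(c,p,z)[:2] for p in cv2.boxPoints(r)])
        print(n,s,r[0],ray(c,r[0],z)[:2],'sides',np.linalg.norm(pts[1]-pts[0]),np.linalg.norm(pts[2]-pts[1]),'dirs',np.degrees(np.arctan2(*(pts[1]-pts[0])[::-1])))
show('brass',(H>10)&(H<28)&(S>90)&(V>60),0.045)
show('green',(H>45)&(H<80)&(S>120),0.05)
show('red',((H<6)|(H>174))&(S>150)&(V>80),0.05)
cv2.imwrite('pics/topc.png',cv2.resize(im[110:250,155:365],None,fx=3.8,fy=3.8,interpolation=cv2.INTER_CUBIC))
E
```

```text
brass [150 168  11  11  65] (155.768310546875, 173.91464233398438) [0.6023 0.2122] sides 0.024448407545293156 0.026865319228942516 dirs -37.72051217216814
brass [309 207  13  16 195] (315.0, 214.5) [ 0.4907 -0.1937] sides 0.030462650702959455 0.038211884166025986 dirs -90.92356807931587
brass [325 207  14  16 186] (331.5328063964844, 214.36068725585938) [ 0.4904 -0.2356] sides 0.031095159198015577 0.03935295041771759 dirs -85.69552295685062
brass [342 207  13  15 192] (348.0, 214.0) [ 0.4906 -0.2773] sides 0.030438878291870388 0.035674832511113114 dirs -90.92356807931607
green [174 127  42  51 475] (194.827880859375, 151.3934326171875) [0.6589 0.1112] sides 0.1358147012496132 0.10161544101889887 dirs -4.359708140001397
red [250 124  45  56 647] (272.02972412109375, 151.52162170410156) [ 0.6553 -0.0882] sides 0.10064153511013275 0.1354683616518109 dirs -81.67994344889176
red [405 137   7  12  46] (408.0, 142.5) [ 0.6733 -0.4403] sides 0.015518251708799714 0.029381952774573457 dirs -90.97264320256355
```

View pics/topc.png

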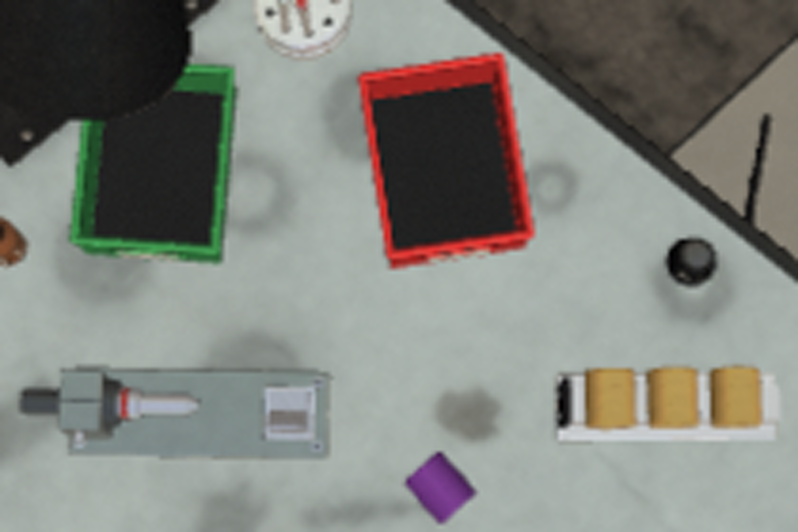

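The picture shows the target brass sleeve beside the plate at crop (610,398) and the vee at (290,412). The pin points left to its collar at (118,403). A black lamp overhangs the far-left corner of the green bin. I'll move above the rack first.

```bash
cat >> h.py <<'E'
from scipy.spatial.transform import Rotation as Ro
def plan(target,yaw=None,n=10,R0=None,p0=None,pad=True):
    """rows to bring TCP to target with tool y at world yaw (deg), tool down"""
    s=state(); R=np.array(s['orientation']) if R0 is None else R0; p=np.array(s['ee_pos']) if p0 is None else p0
    d=(np.asarray(target)-p)/n
    if yaw is None: w=np.zeros(3)
    else:
        a=np.radians(yaw); y=np.array([np.cos(a),np.sin(a),0]); z=np.array([0,0,-1.]); Rt=np.c_[np.cross(y,z),y,z]
        w=Ro.from_matrix(R.T@Rt).as_rotvec()/n
    rows=[]
    for k in range(n):
        rows.append([*np.round(R.T@d/.25,4).tolist(),*np.round(w/(np.pi/2),4).tolist()]); R=R@Ro.from_rotvec(w).as_matrix()
    print('total mm',np.linalg.norm(d)*n*1e3,'turn/row',np.degrees(np.linalg.norm(w)))
    for r in rows: print(str(r)+',')
E
python3 -c "
from h import *
plan([0.49,-0.194,0.2],0)"
```

```text
total mm 398.0275603486147 turn/row 6.3538815995009195
[0.1409, -0.0731, 0.0124, -0.0001, -0.0, -0.0706],
[0.1481, -0.0571, 0.0124, -0.0001, -0.0, -0.0706],
[0.1535, -0.0403, 0.0124, -0.0001, -0.0, -0.0706],
[0.157, -0.0231, 0.0124, -0.0001, -0.0, -0.0706],
[0.1586, -0.0056, 0.0124, -0.0001, -0.0, -0.0706],
[0.1583, 0.012, 0.0124, -0.0001, -0.0, -0.0706],
[0.156, 0.0295, 0.0124, -0.0001, -0.0, -0.0706],
[0.1518, 0.0465, 0.0124, -0.0001, -0.0, -0.0706],
[0.1457, 0.0631, 0.0124, -0.0001, -0.0, -0.0706],
[0.1378, 0.0788, 0.0124, -0.0001, -0.0, -0.0706],
```

Call:
servo_tool(rows=[[[0.141,-0.073,0.012,0,0,-0.07],[0.148,-0.057,0.012,0,0,-0.07],[0.154,-0.04,0.012,0,0,-0.07],[0.157,-0.023,0.012,0,0,-0.07],[0.159,-0.006,0.012,0,0,-0.07],[0.158,0.012,0.012,0,0,-0.07],[0.156,0.03,0.012,0,0,-0.07],[0.152,0.047,0.012,0,0,-0.07],[0.146,0.063,0.012,0,0,-0.07],[0.138,0.079,0.012,0,0,-0.07]]])

```text
clock: 1.15
ee_pos: [0.4926, -0.1936, 0.2011]
orientation: [[0.005, 1.0, -0.0], [1.0, -0.005, 0.0], [0.0, -0.0, -1.0]]
force: [0.4, -1.1, -0.2]
opening: 0.085
finger_force: 0.0
```

Run:
```python
from h import *
s=state();im=capture('wrist');print(s['clock'],s['ee_pos'],s['orientation'],s['dq'])
cv2.imwrite('pics/w1.png',im); c=cam('wrist',s)
hsv=cv2.cvtColor(im,cv2.COLOR_BGR2HSV);H,S,V=[hsv[...,i].astype(int) for i in range(3)]
for s,ce,l in blobs((H>10)&(H<28)&(S>90)&(V>60),200):
    r=cv2.minAreaRect(np.argwhere(l)[:,::-1].astype(np.float32))
    pts=np.array([ray(c,p,.05)[:2] for p in cv2.boxPoints(r)])
    print(s,r,ray(c,r[0],.05)[:2],pts)
```

```text
1.15 [ 0.4926 -0.1936  0.2011] [[ 0.0051  1.     -0.0002]
 [ 1.     -0.0051  0.0001]
 [ 0.0001 -0.0002 -1.    ]] [-35.0821  10.7222 -13.8641 -16.5804  13.1358   9.3899  10.5761]
[  0   0  35  13 286] ((17.0, 6.0), (12.0, 34.0), 90.0) [ 0.293  -0.0389] [[ 0.2797 -0.0344]
 [ 0.3085 -0.0346]
 [ 0.3064 -0.0435]
 [ 0.2772 -0.0433]]
[ 232  162   37   32 1172] ((250.0, 177.5), (31.0, 36.0), 90.0) [ 0.4902 -0.1912] [[ 0.4724 -0.1751]
 [ 0.5083 -0.1753]
 [ 0.5086 -0.2078]
 [ 0.4715 -0.2077]]
[ 233  200   36   30 1060] ((250.5, 214.5), (29.0, 35.0), 90.0) [ 0.4904 -0.2317] [[ 0.4723 -0.2153]
 [ 0.5087 -0.2155]
 [ 0.5091 -0.2486]
 [ 0.4714 -0.2485]]
[234 234  34  30 987] ((250.5, 248.5), (29.0, 33.0), 90.0) [ 0.4901 -0.2721] [[ 0.4723 -0.2544]
 [ 0.5081 -0.2546]
 [ 0.5084 -0.2905]
 [ 0.4714 -0.2903]]
[ 224  287   37   38 1033] ((242.0, 305.5), (37.0, 36.0), 90.0) [ 0.4794 -0.3478] [[ 0.459  -0.322 ]
 [ 0.5006 -0.3222]
 [ 0.5007 -0.375 ]
 [ 0.4571 -0.3748]]
```

View pics/w1.png

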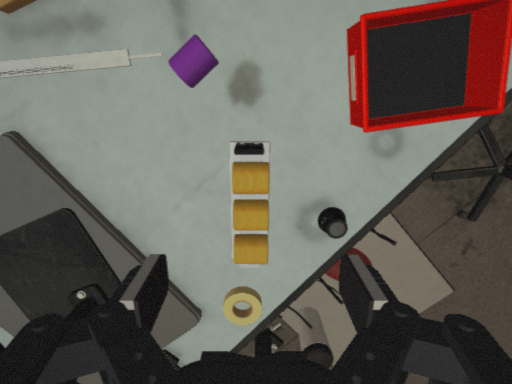

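The wrist view shows the plate at (250,148) and the target sleeve at (250,178). The red bin is at upper right, and the rack is square to the world axes. Casting rays at z=0.038, both cameras agree on about (0.490, -0.1945).

Run:
```python
from h import *
capture('wrist');capture('wrist')
s=state();im=capture('wrist');print(s['clock'],s['ee_pos'],np.abs(s['dq']).max())
c=cam('wrist',s)
hsv=cv2.cvtColor(im,cv2.COLOR_BGR2HSV);H,S,V=[hsv[...,i].astype(int) for i in range(3)]
for b,ce,l in blobs((H>10)&(H<28)&(S>90)&(V>50),800):
    r=cv2.minAreaRect(np.argwhere(l)[:,::-1].astype(np.float32))
    print(r,ray(c,r[0],.038)[:2])
ims=cv2.imread('pics/top0.png')
plan([0.490,-0.1945,0.06],0,n=4)
# bin/vee from top
c=cam('top')
t=lambda u,v:(155+u/3.8-.37,110+v/3.8-.37)
for n,u,v,z in[('vee tl',264,388,.043),('vee tr',315,388,.043),('vee bl',264,438,.043),('vee br',315,440,.043),('nose',199,403,.055),('collar',124,403,.055),('base bl',68,455,.01),('base br',330,457,.01),('base tr',330,373,.01)]: print(n,ray(c,t(u,v),z))
```

```text
1.3 [ 0.4928 -0.193   0.2009] 2.9229142318273693
((250.0, 178.5), (31.0, 36.0), 90.0) [ 0.4903 -0.1946]
((250.0, 215.5), (29.0, 34.0), 90.0) [ 0.4899 -0.2369]
((250.0, 249.5), (29.0, 34.0), 90.0) [ 0.4896 -0.279 ]
((242.0, 306.0), (36.0, 36.0), 90.0) [ 0.479  -0.3571]
total mm 141.02819617165468 turn/row 0.12498903710771941
[0.0001, -0.0018, 0.141, -0.0001, -0.0, -0.0014],
[0.0001, -0.0019, 0.141, -0.0001, -0.0, -0.0014],
[0.0001, -0.0019, 0.141, -0.0001, -0.0, -0.0014],
[0.0001, -0.0019, 0.141, -0.0001, -0.0, -0.0014],
vee tl [0.5017 0.0367 0.043 ]
vee tr [0.5011 0.0026 0.043 ]
vee bl [0.4682 0.0369 0.043 ]
vee br [0.4663 0.0029 0.043 ]
nose [0.4909 0.079  0.055 ]
collar [0.4917 0.1287 0.055 ]
base bl [0.4618 0.1732 0.01  ]
base br [ 0.4576 -0.0059  0.01  ]
base tr [ 0.5154 -0.0065  0.01  ]
```

Call:
servo_tool(rows=[[[-0.001,-0.002,0.12,0,0,0],[-0.001,-0.002,0.12,0,0,0],[-0.001,-0.002,0.12,0,0,0],[-0.001,-0.002,0.12,0,0,0],[-0.001,-0.002,0.12,0,0,0],[-0.001,-0.001,0.08,0,0,0],[0,0,0.05,0,0,0],[0,0,0,0,0,0],[0,0,0,0,0,0],[0,0,0,0,0,0]]])

```text
clock: 2.35
ee_pos: [0.4895, -0.1969, 0.0198]
orientation: [[0.01, 1.0, 0.001], [1.0, -0.01, -0.0], [-0.0, 0.001, -1.0]]
force: [0.3, -0.2, 0.5]
opening: 0.0852
finger_force: 0.0
```

Call:
servo_tool(rows=[[[0.009,0.002,0.008,0,0,0],[0,0,0,0,0,0],[0,0,0,0,0,0],[0,0,0,0,0,0],[0,0,0,0,0,0],[0,0,0,0,0,0],[0,0,0,0,0,0],[0,0,0,0,0,0],[0,0,0,0,0,0],[0,0,0,0,0,0]]], gripper=-1)

```text
clock: 3.35
ee_pos: [0.4897, -0.1943, 0.0171]
orientation: [[0.009, 1.0, 0.0], [1.0, -0.009, -0.0], [-0.0, 0.0, -1.0]]
force: [-1.5, 1.1, 6.5]
opening: 0.0373
finger_force: 59.4
```

Run:
```python
from h import *
s=state();im=capture('wrist');print(s['clock'],s['ee_pos'],s['orientation'],s['opening'],s['finger_force'],s['force'])
cv2.imwrite('pics/w2.png',im)
```

```text
3.35 [ 0.4897 -0.1943  0.0171] [[ 0.0094  1.      0.0002]
 [ 1.     -0.0094 -0.    ]
 [-0.      0.0002 -1.    ]] 0.03731428188566768 59.37735843741393 [-1.5321  1.073   6.4745]
```

View pics/w2.png

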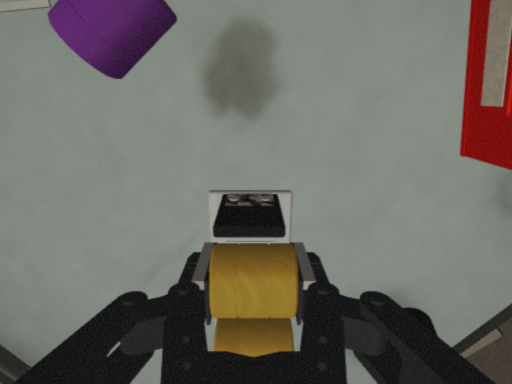

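The sleeve is gripped squarely on its ends: the opening is 37.3 mm and the pads show at (205,280) and (302,280). Next I lift and carry it towards the vee.

Call:
servo_tool(rows=[[[0,0,-0.06,0,0,0],[0,0,-0.15,0,0,0],[0,0,-0.17,0,0,0],[0,0,-0.15,0,0,0],[0.08,0,0,0,0,0],[0.16,0,0,0,0,0],[0.17,0,0,0,0,0],[0.17,0,0,0,0,0],[0.1,0,0,0,0,0],[0.06,0,0,0,0,0]]])

```text
clock: 4.4
ee_pos: [0.4912, -0.0069, 0.1494]
orientation: [[0.007, 1.0, -0.0], [1.0, -0.007, 0.001], [0.001, -0.0, -1.0]]
force: [-0.5, -0.6, -1.5]
opening: 0.0373
finger_force: 60.6
```

Run:
```python
from h import *
for i in range(4):capture('wrist')
s=state();im=capture('wrist');print(s['clock'],s['ee_pos'],s['orientation'],s['opening'],s['finger_force'],np.abs(s['dq']).max(),s['force'])
cv2.imwrite('pics/w3.png',im)
c=cam('wrist',s)
for n,y in(('vee',.02),('nose',.078),('col',.13)): print(n,proj(c,[.488,y,.055]))
cv2.imwrite('pics/w3b.png',cv2.resize(im[0:380,110:400],None,fx=1.57,fy=1.57,interpolation=cv2.INTER_CUBIC))
```

```text
4.6 [ 0.4913 -0.0099  0.1493] [[ 0.0095  1.     -0.0002]
 [ 1.     -0.0095 -0.0004]
 [-0.0004 -0.0002 -1.    ]] 0.03712704765969089 60.57525823416654 1.2024606363535035 [ 0.0339  0.5944 -2.2834]
vee [247.6324 163.3589]
nose [246.4106  86.8057]
col [245.1267   6.3592]
```

View pics/w3b.png

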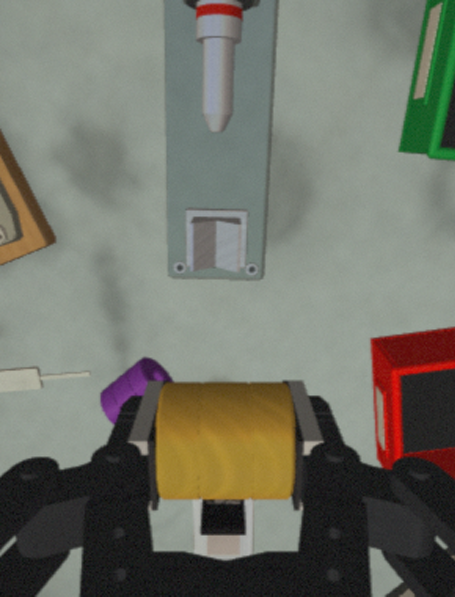

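In this crop the pin nose tip is at (217,131) and the red band at (219,12). The vee is at (216,245) with its valley at about x=215, and the base's near edge is at row 278. I'll fit the pin axis and base edges by rays.

Run:
```python
from h import *
im=cv2.imread('pics/w3.png');s=state();c=cam('wrist',s)
L=cv2.cvtColor(im,cv2.COLOR_BGR2LAB).astype(float)
g=cv2.cvtColor(im,cv2.COLOR_BGR2GRAY).astype(float); g=cv2.GaussianBlur(g,(1,5),0)
def edges(v,u0,u1,thr=8):
    d=np.gradient(g[v]);r=[]
    for u in range(u0,u1):
        if abs(d[u])>thr and abs(d[u])>=abs(d[u-1]) and abs(d[u])>abs(d[u+1]):
            q=abs(d[u-1:u+2]);r.append((round(u+0.5*(q[0]-q[2])/(q[0]-2*q[1]+q[2]),1),int(d[u])))
    return r
for v in(10,20,35,50,65,75,80,84,100,120,136,145,155,165,172): print(v,edges(v,205,290))
for u in(230,238,246,254,258): 
    d=np.gradient(g[:,u]); print(u,[(v,int(d[v])) for v in range(60,190) if abs(d[v])>8 and abs(d[v])>=abs(d[v-1]) and abs(d[v])>abs(d[v+1])])
```

```text
10 [(np.float64(213.9), -12), (np.float64(234.1), -15), (np.float64(236.3), 11), (np.float64(256.5), -9), (np.float64(264.1), 28), (np.float64(283.9), -10), (np.float64(286.7), 21)]
20 [(np.float64(214.2), -14), (np.float64(235.2), 11), (np.float64(263.5), 11), (np.float64(283.5), -9), (np.float64(286.2), 23)]
35 [(np.float64(214.2), -16), (np.float64(239.5), 12), (np.float64(252.4), -9), (np.float64(259.1), 8), (np.float64(282.7), -9), (np.float64(285.3), 26)]
50 [(np.float64(214.2), -13), (np.float64(239.3), 13), (np.float64(252.1), -9), (np.float64(258.4), 10), (np.float64(281.9), -11), (np.float64(284.4), 22)]
65 [(np.float64(214.3), -11), (np.float64(239.1), 12), (np.float64(252.2), -9), (np.float64(258.2), 10), (np.float64(281.1), -9), (np.float64(283.8), 21)]
75 [(np.float64(214.8), -11), (np.float64(251.6), -11), (np.float64(256.4), 11), (np.float64(280.8), -11), (np.float64(283.3), 21)]
80 [(np.float64(214.9), -12), (np.float64(242.9), 10), (np.float64(250.3), -13), (np.float64(254.2), 10), (np.float64(280.4), -9), (np.float64(283.1), 18)]
84 [(np.float64(214.8), -12), (np.f
[... 733 characters left out ...]
, -14), (np.float64(228.3), 15), (np.float64(232.6), -18), (np.float64(246.8), 16), (np.float64(265.4), -12), (np.float64(275.9), -12), (np.float64(278.3), 22)]
172 [(np.float64(216.2), -15), (np.float64(220.1), 8), (np.float64(222.7), -14), (np.float64(225.3), 13), (np.float64(232.7), -9), (np.float64(265.9), 10), (np.float64(268.3), -25), (np.float64(271.6), 19), (np.float64(274.3), -9), (np.float64(275.9), -9), (np.float64(278.1), 23)]
230 [(134, 12), (169, -8), (177, 10)]
238 [(134, 13), (138, -20), (141, 8), (178, 10)]
246 [(83, -10), (134, 13), (138, -18), (178, 10)]
254 [(134, 13), (138, -19), (141, 19), (172, -8), (178, 9)]
258 [(134, 12), (138, -19), (142, 19), (172, -8), (178, 10)]
```

Run:
```python
from h import *
s=state();c=cam('wrist',s)
for v,u in((10,250.2),(20,249.35),(35,249.3),(50,248.85),(65,248.65),(80,248.55),(83.7,248.3)): print('pin',v,ray(c,(u,v),.055)[:2])
for v,u in((145,247.2),(155,247.1),(165,246.8)): print('valley',ray(c,(u,v),.031)[:2])
for v,a,b in((35,214.2,282.7),(100,215.2,279.6),(155,216,276.7)): print('base',(ray(c,(a,v),.01)+ray(c,(b,v),.01))[:2]/2,np.ptp([ray(c,(a,v),.01)[0],ray(c,(b,v),.01)[0]]))
for v in(134,177.7):print('foot',ray(c,(247,v),.027)[:2], ray(c,(247,v),.01)[:2])
for v in(138.3,141.5,172):print('veeedge',ray(c,(250,v),.043)[:2],ray(c,(247,v),.031)[:2])
# sleeve in hand
hsv=cv2.cvtColor(cv2.imread('pics/w3.png'),cv2.COLOR_BGR2HSV);H,S,V=[hsv[...,i].astype(int) for i in range(3)]
for b,ce,l in blobs((H>10)&(H<28)&(S>90)&(V>50),2500):
    r=cv2.minAreaRect(np.argwhere(l)[:,::-1].astype(np.float32));print(b,r,ray(c,r[0],s['ee_pos'][2]+.021)[:2]-s['ee_pos'][:2])
```

```text
pin 10 [0.4916 0.1273]
pin 20 [0.4909 0.1213]
pin 35 [0.4907 0.112 ]
pin 50 [0.4902 0.1024]
pin 65 [0.49   0.0925]
pin 80 [0.4897 0.0823]
pin 83.7 [0.4895 0.0797]
valley [0.4874 0.0304]
valley [0.4871 0.0217]
valley [0.4867 0.0127]
base [0.4895 0.1194] 0.05755084804926458
base [0.4878 0.0673] 0.05771214365326632
base [0.4859 0.0175] 0.05764728212730008
foot [0.4873 0.0394] [0.4869 0.0372]
foot [ 0.4866 -0.0001] [ 0.4862 -0.0048]
veeedge [0.49   0.0379] [0.4873 0.0362]
veeedge [0.49   0.0353] [0.4873 0.0335]
veeedge [0.4896 0.0093] [0.4868 0.0063]
[   0   36  145  174 5748] ((47.9931526184082, 122.68492126464844), (136.3066864013672, 152.19671630859375), 65.55604553222656) [-0.0796  0.0731]
[ 208  243   91   76 6549] ((253.0, 280.5), (75.0, 90.0), 90.0) [ 0.0008 -0.0009]
```

Run:
```python
from h import *
plan([.4866,.0214,.11],82)
```

```text
total mm 50.68780014879352 turn/row 8.259212201723358
[0.0127, -0.002, 0.0157, -0.0, 0.0, -0.0918],
[0.0128, -0.0002, 0.0157, -0.0, 0.0, -0.0918],
[0.0127, 0.0017, 0.0157, -0.0, 0.0, -0.0918],
[0.0123, 0.0035, 0.0157, -0.0, 0.0, -0.0918],
[0.0117, 0.0052, 0.0157, -0.0, 0.0, -0.0918],
[0.0108, 0.0068, 0.0157, -0.0, 0.0, -0.0918],
[0.0097, 0.0083, 0.0157, -0.0, 0.0, -0.0918],
[0.0084, 0.0096, 0.0157, -0.0, 0.0, -0.0918],
[0.007, 0.0107, 0.0157, -0.0, 0.0, -0.0918],
[0.0054, 0.0116, 0.0157, -0.0, 0.0, -0.0918],
```

Call:
servo_tool(rows=[[[0.013,-0.002,0.016,0,0,-0.092],[0.013,0,0.016,0,0,-0.092],[0.013,0.002,0.016,0,0,-0.092],[0.012,0.004,0.016,0,0,-0.092],[0.012,0.005,0.016,0,0,-0.092],[0.011,0.007,0.016,0,0,-0.092],[0.01,0.008,0.016,0,0,-0.092],[0.008,0.01,0.016,0,0,-0.092],[0.007,0.011,0.016,0,0,-0.092],[0.005,0.012,0.016,0,0,-0.092]]])

```text
clock: 5.65
ee_pos: [0.487, 0.0216, 0.1091]
orientation: [[-0.991, 0.131, 0.0], [0.131, 0.991, -0.0], [-0.0, -0.0, -1.0]]
force: [0.0, 1.1, -1.2]
opening: 0.0372
finger_force: 60.4
```

Run:
```python
from h import *
for i in range(5):capture('wrist')
s=state();print(s['clock'],s['ee_pos'],s['opening'],s['joint_positions'][6])
plan([.4866,.0214,.06],88,n=5)
```

```text
5.9 [0.487  0.022  0.1094] 0.03689072018616685 33.55136213128333
total mm 49.439577324225176 turn/row 1.2092533820589206
[0.0002, -0.0005, 0.0395, -0.0, 0.0, -0.0134],
[0.0003, -0.0005, 0.0395, -0.0, 0.0, -0.0134],
[0.0003, -0.0005, 0.0395, -0.0, 0.0, -0.0134],
[0.0003, -0.0005, 0.0395, -0.0, 0.0, -0.0134],
[0.0003, -0.0005, 0.0395, -0.0, 0.0, -0.0134],
```

Call:
servo_tool(rows=[[[0,0,0.04,0,0,-0.014],[0,-0.001,0.06,0,0,-0.014],[0.001,-0.001,0.06,0,0,-0.013],[0,-0.001,0.06,0,0,-0.013],[0,0,0.04,0,0,-0.013],[0,0,0.02,0,0,0],[0,0,0,0,0,0],[0,0,0,0,0,0],[0,0,0,0,0,0],[0,0,0,0,0,0]]])

```text
clock: 6.9
ee_pos: [0.4868, 0.022, 0.0397]
orientation: [[-1.0, 0.03, 0.001], [0.03, 1.0, 0.0], [-0.001, 0.0, -1.0]]
force: [-0.6, 0.4, -1.5]
opening: 0.0371
finger_force: 60.5
```

Run:
```python
from h import *
s=state();im=capture('wrist');print(s['clock'],s['ee_pos'],s['orientation'],s['force'])
cv2.imwrite('pics/w4.png',im[100:384,60:460])
cv2.imwrite('pics/w4.png',cv2.resize(im[60:384,60:460],None,fx=1.8,fy=1.8,interpolation=cv2.INTER_CUBIC))
```

```text
6.9 [0.4868 0.022  0.0397] [[-0.9995  0.0303  0.0006]
 [ 0.0303  0.9995  0.0001]
 [-0.0006  0.0001 -1.    ]] [-0.581   0.4074 -1.5094]
```

View pics/w4.png

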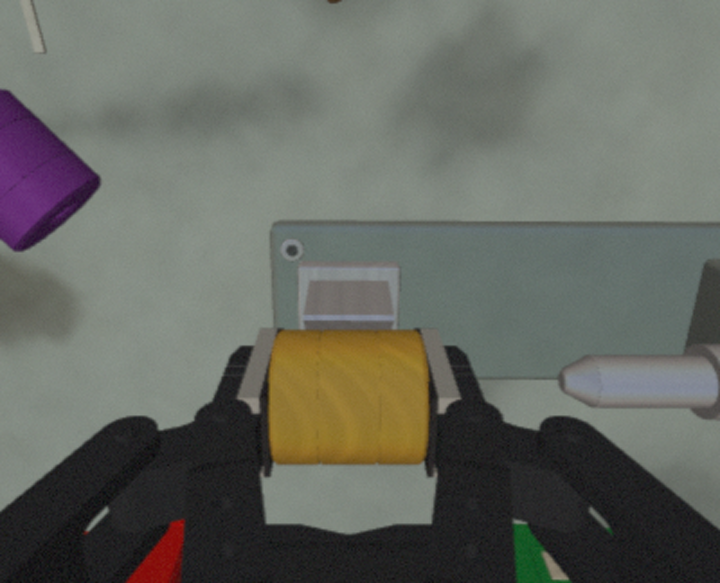

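The sleeve hangs over the vee, with its mid column at 349 against about 348.5 for the vee. The pin axis is at crop row 381 and the sleeve mid at 397, so I'll check the cross-offset by rays.

Run:
```python
from h import *
s=state();c=cam('wrist',s)
f=lambda u,v:(60+u/1.8,60+v/1.8)
for n,u,v,z in(('sleeve',349,397.5,s['ee_pos'][2]+.0209),('nose',562,380.5,.055),('pin',640,381,.055),('pin2',690,381,.055),('veeL',303,300,.043),('veeR',394,300,.043),('valley?',349,320,.043)): print(n,ray(c,f(u,v),z))
```

```text
sleeve [0.4891 0.0226 0.0605]
nose [0.4893 0.0807 0.055 ]
pin [0.49   0.1019 0.055 ]
pin2 [0.4905 0.1156 0.055 ]
veeL [0.4686 0.0102 0.043 ]
veeR [0.4694 0.0359 0.043 ]
valley? [0.4753 0.0231 0.043 ]
```

Call:
servo_tool(rows=[[[0.003,0,0.002,0,0,0],[0,0,0.004,0,0,0],[0,0,0.004,0,0,0],[0,0,0.004,0,0,0],[0,0,0.002,0,0,0],[0,0,0.002,0,0,0],[0,0,0.001,0,0,0],[0,0,0,0,0,0],[0,0,0,0,0,0],[0,0,0,0,0,0]]])

```text
clock: 7.95
ee_pos: [0.4859, 0.0221, 0.0346]
orientation: [[-1.0, 0.03, -0.0], [0.03, 1.0, 0.0], [0.0, 0.0, -1.0]]
force: [1.0, 0.5, -2.3]
opening: 0.037
finger_force: 60.5
```

Call:
servo_tool(rows=[[[0,0,0.002,0,0,0],[0,0,0,0,0,0],[0,0,0.002,0,0,0],[0,0,0,0,0,0],[0,0,0,0,0,0],[0,0,0,0,0,0],[0,0,0,0,0,0],[0,0,0,0,0,0],[0,0,0,0,0,0],[0,0,0,0,0,0]]])

```text
clock: 8.95
ee_pos: [0.4859, 0.0221, 0.034]
orientation: [[-1.0, 0.03, 0.0], [0.03, 1.0, -0.0], [-0.0, -0.0, -1.0]]
force: [-3.6, -0.7, 15.3]
opening: 0.0374
finger_force: 62.6
```

Call:
servo_tool(rows=[[[0,0,0,0,0,0],[0,0,0,0,0,0],[0,0,0,0,0,0],[0,0,0,0,0,0],[0,0,0,0,0,0],[0,0,0,0,0,0],[0,0,0,0,0,0],[0,0,0,0,0,0],[0,0,0,0,0,0],[0,0,0,0,0,0]]], gripper=0.25)

```text
clock: 9.95
ee_pos: [0.4859, 0.0221, 0.0336]
orientation: [[-1.0, 0.03, 0.0], [0.03, 1.0, 0.0], [-0.0, 0.0, -1.0]]
force: [0.4, 0.4, -0.3]
opening: 0.0533
finger_force: 0.0
```

Call:
servo_tool(rows=[[[0,0,-0.04,0,0,0],[0,0,-0.08,0,0,0],[0,0,-0.12,0,0,0],[0,0,-0.06,0,0,0.09],[0,0,-0.02,0,0,0.09],[0,0,0,0,0,0.09],[0,0,0,0,0,0.09],[0,0,0,0,0,0.09],[0,0,0,0,0,0.09],[0,0,0,0,0,0.09]]])

```text
clock: 10.95
ee_pos: [0.4858, 0.0223, 0.1143]
orientation: [[-0.519, 0.855, 0.0], [0.855, 0.519, 0.001], [0.001, 0.0, -1.0]]
force: [-0.1, 1.3, 0.3]
opening: 0.0531
finger_force: 0.0
```

Call:
servo_tool(rows=[[[0,0,0,0,0,0.09],[0,0,0,0,0,0.09],[0,0,0,0,0,0.09],[0,0,0,0,0,0.09],[0,0,0,0,0,0],[0,0,0,0,0,0],[0,0,0,0,0,0],[0,0,0,0,0,0],[0,0,0,0,0,0],[0,0,0,0,0,0]]], gripper=1)

```text
clock: 11.95
ee_pos: [0.4858, 0.0221, 0.1136]
orientation: [[0.014, 1.0, -0.0], [1.0, -0.014, 0.0], [0.0, -0.0, -1.0]]
force: [-0.2, 0.0, -0.6]
opening: 0.0853
finger_force: 0.0
```

Run:
```python
from h import *
s=state();im=capture('wrist');print(s['clock'],s['ee_pos'],s['orientation'],s['opening'])
cv2.imwrite('pics/w5f.png',im);c=cam('wrist',s)
hsv=cv2.cvtColor(im,cv2.COLOR_BGR2HSV);H,S,V=[hsv[...,i].astype(int) for i in range(3)]
for b,ce,l in blobs((H>10)&(H<28)&(S>90)&(V>50),1000):
    r=cv2.minAreaRect(np.argwhere(l)[:,::-1].astype(np.float32));print(b,r,ray(c,r[0],.055))
cv2.imwrite('pics/w5.png',cv2.resize(im[:384,100:400],None,fx=1.5,fy=1.5,interpolation=cv2.INTER_CUBIC))
```

```text
11.95 [0.4858 0.0221 0.1136] [[ 0.0136  0.9999 -0.0001]
 [ 0.9999 -0.0136  0.0002]
 [ 0.0002 -0.0001 -1.    ]] 0.08527634798641619
[   0   76  142  181 6063] ((44.43000411987305, 161.010009765625), (143.85301208496094, 153.971435546875), 67.83365631103516) [0.3448 0.0635 0.055 ]
[ 230  184   48   65 2817] ((253.5, 216.0), (64.0, 47.0), 90.0) [0.487 0.021 0.055]
```

View pics/w5.png

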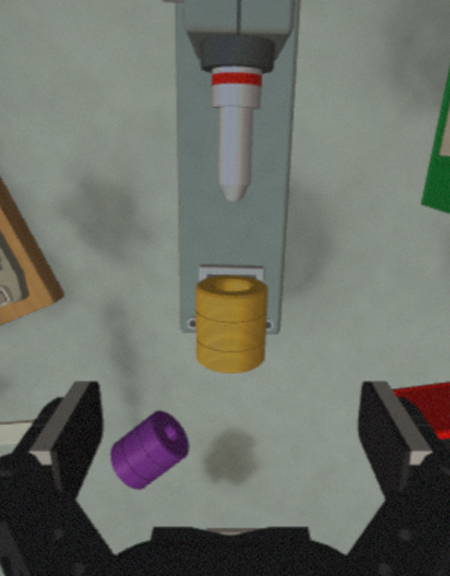

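The sleeve lies in the vee at crop (231,320), with its bore facing the pin nose at (235,198). The pin and sleeve look coaxial. Next I grip it across the body.

Call:
servo_tool(rows=[[[0,0.002,0.03,0,0,0.013],[0,0,0.05,0,0,0],[0,0,0.06,0,0,0],[0,0,0.06,0,0,0],[0,0,0.06,0,0,0],[0,0,0.04,0,0,0],[0,0,0.012,0,0,0],[0,0,0,0,0,0],[0,0,0,0,0,0],[0,0,0,0,0,0]]])

```text
clock: 13.0
ee_pos: [0.4866, 0.0221, 0.0361]
orientation: [[0.035, 0.999, 0.001], [0.999, -0.035, 0.0], [0.0, 0.001, -1.0]]
force: [0.1, -0.0, 0.2]
opening: 0.0855
finger_force: 0.0
```

Run:
```python
from h import *
s=state();im=capture('wrist');print(s['clock'],s['ee_pos'],s['orientation'],s['force'])
cv2.imwrite('pics/w6f.png',im)
a=im[:,150:360];cv2.imwrite('pics/w6.png',cv2.resize(a[60:320],None,fx=2.3,fy=2.3,interpolation=cv2.INTER_CUBIC))
```

```text
13.0 [0.4866 0.0221 0.0361] [[ 0.0347  0.9994  0.0007]
 [ 0.9994 -0.0347  0.0002]
 [ 0.0002  0.0007 -1.    ]] [ 0.1153 -0.0492  0.1673]
```

View pics/w6.png

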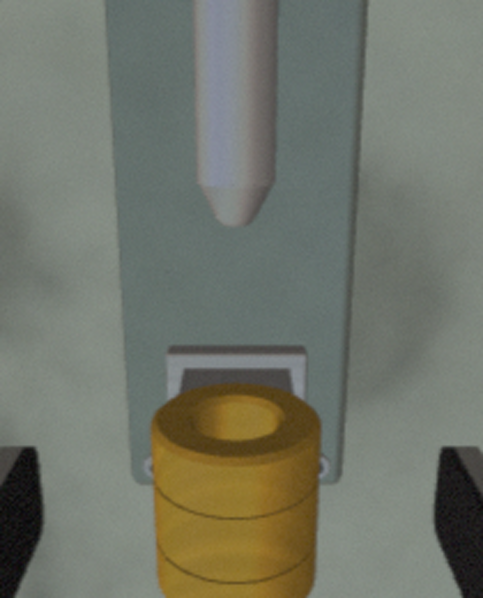

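The end face spans columns 153–321 and the bore 190–284, so the bore is about 17–19 mm and probably the 17. The sleeve (236.5), the pin (235) and the grip centre all line up to within 0.5 mm, so I close.

Call:
servo_tool(rows=[[[0,0,0,0,0,0],[0,0,0,0,0,0],[0,0,0,0,0,0],[0,0,0,0,0,0],[0,0,0,0,0,0],[0,0,0,0,0,0],[0,0,0,0,0,0],[0,0,0,0,0,0],[0,0,0,0,0,0],[0,0,0,0,0,0]]], gripper=-1)

```text
clock: 14.05
ee_pos: [0.4862, 0.0221, 0.0358]
orientation: [[0.035, 0.999, -0.0], [0.999, -0.035, 0.0], [0.0, -0.0, -1.0]]
force: [-2.5, 0.9, 8.0]
opening: 0.0323
finger_force: 58.8
```

Call:
servo_tool(rows=[[[0,0,-0.003,0,0,0],[0,0,0,0,0,0],[0.01,0,0,0,0,0],[0.03,0,0,0,0,0],[0.04,0,0,0,0,0],[0.04,0,0,0,0,0],[0.02,0,0,0,0,0],[0.01,0,0,0,0,0],[0,0,0,0,0,0],[0,0,0,0,0,0]]])

```text
clock: 15.05
ee_pos: [0.4877, 0.0593, 0.0363]
orientation: [[0.035, 0.999, -0.0], [0.999, -0.035, -0.0], [-0.0, -0.0, -1.0]]
force: [0.6, 0.0, -1.2]
opening: 0.0323
finger_force: 59.5
```

Run:
```python
from h import *
s=state();im=capture('wrist');print(s['clock'],s['ee_pos'],s['orientation'],s['force'])
cv2.imwrite('pics/w7f.png',im)
a=im[:,150:360];cv2.imwrite('pics/w7.png',cv2.resize(a[60:320],None,fx=2.3,fy=2.3,interpolation=cv2.INTER_CUBIC))
```

```text
15.05 [0.4877 0.0593 0.0363] [[ 0.0349  0.9994 -0.0001]
 [ 0.9994 -0.0349 -0.0001]
 [-0.0002 -0.0001 -1.    ]] [ 0.5743  0.006  -1.1567]
```

View pics/w7.png

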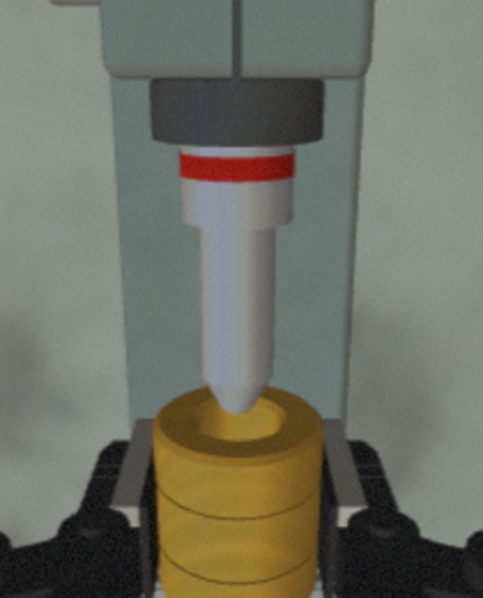

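The pin tip at (238,410) is entering the bore, centred to about 0.3 mm. I'll creep past where a bore-11 sleeve would stop on the nose.

Call:
servo_tool(rows=[[[0.006,0,0,0,0,0],[0.006,0,0,0,0,0],[0.006,0,0,0,0,0],[0.004,0,0,0,0,0],[0.004,0,0,0,0,0],[0.003,0,0,0,0,0],[0,0,0,0,0,0],[0,0,0,0,0,0],[0,0,0,0,0,0],[0,0,0,0,0,0]]])

```text
clock: 16.1
ee_pos: [0.4879, 0.0668, 0.0363]
orientation: [[0.035, 0.999, 0.0], [0.999, -0.035, 0.0], [0.0, -0.0, -1.0]]
force: [-0.7, 0.8, -1.4]
opening: 0.0322
finger_force: 59.5
```

Call:
servo_tool(rows=[[[0.002,0,0,0,0,0],[0.001,0,0,0,0,0],[0.001,0,0,0,0,0],[0,0,0,0,0,0],[0,0,0,0,0,0],[0,0,0,0,0,0],[0,0,0,0,0,0],[0,0,0,0,0,0],[0,0,0,0,0,0],[0,0,0,0,0,0]]])

```text
clock: 17.1
ee_pos: [0.4879, 0.0678, 0.0363]
orientation: [[0.035, 0.999, -0.0], [0.999, -0.035, 0.0], [0.0, -0.0, -1.0]]
force: [0.1, -0.5, -1.0]
opening: 0.0324
finger_force: 59.5
```

Call:
servo_tool(rows=[[[0.008,0,0,0,0,0],[0.014,0,0,0,0,0],[0.014,0,0,0,0,0],[0.014,0,0,0,0,0],[0.014,0,0,0,0,0],[0.014,0,0,0,0,0],[0.014,0,0,0,0,0],[0.008,0,0,0,0,0],[0.004,0,0,0,0,0],[0,0,0,0,0,0]]])

```text
clock: 18.1
ee_pos: [0.4888, 0.0939, 0.0363]
orientation: [[0.034, 0.999, -0.0], [0.999, -0.034, 0.0], [0.0, -0.0, -1.0]]
force: [0.6, 0.0, -1.1]
opening: 0.0324
finger_force: 59.5
```

Call:
servo_tool(rows=[[[0.002,0,0,0,0,0],[0.002,0,0,0,0,0],[0.002,0,0,0,0,0],[0.001,0,0,0,0,0],[0,0,0,0,0,0],[0,0,0,0,0,0],[0,0,0,0,0,0],[0,0,0,0,0,0],[0,0,0,0,0,0],[0,0,0,0,0,0]]])

```text
clock: 19.1
ee_pos: [0.4889, 0.0956, 0.0363]
orientation: [[0.035, 0.999, -0.0], [0.999, -0.035, 0.0], [0.0, -0.0, -1.0]]
force: [0.1, 0.1, -1.0]
opening: 0.0323
finger_force: 59.5
```

Call:
servo_tool(rows=[[[0.003,0,0,0,0,0],[0.003,0,0,0,0,0],[0.002,0,0,0,0,0],[0,0,0,0,0,0],[0,0,0,0,0,0],[0,0,0,0,0,0],[0,0,0,0,0,0],[0,0,0,0,0,0],[0,0,0,0,0,0],[0,0,0,0,0,0]]])

```text
clock: 20.1
ee_pos: [0.489, 0.0976, 0.0363]
orientation: [[0.035, 0.999, -0.0], [0.999, -0.035, 0.0], [0.0, -0.0, -1.0]]
force: [-0.2, -0.2, -2.0]
opening: 0.032
finger_force: 59.5
```

Call:
servo_tool(rows=[[[0.002,0,0,0,0,0],[0,0,0,0,0,0],[0.001,0,0,0,0,0],[0,0,0,0,0,0],[0.001,0,0,0,0,0],[0,0,0,0,0,0],[0,0,0,0,0,0],[0,0,0,0,0,0],[0,0,0,0,0,0],[0,0,0,0,0,0]]])

```text
clock: 21.1
ee_pos: [0.489, 0.0986, 0.0363]
orientation: [[0.035, 0.999, 0.0], [0.999, -0.035, 0.0], [0.0, 0.0, -1.0]]
force: [0.2, 0.1, -2.0]
opening: 0.0324
finger_force: 59.5
```

Call:
servo_tool(rows=[[[0.002,0,0,0,0,0],[0,0,0,0,0,0],[0.001,0,0,0,0,0],[0,0,0,0,0,0],[0.001,0,0,0,0,0],[0,0,0,0,0,0],[0,0,0,0,0,0],[0,0,0,0,0,0],[0,0,0,0,0,0],[0,0,0,0,0,0]]])

```text
clock: 22.1
ee_pos: [0.489, 0.0992, 0.0363]
orientation: [[0.035, 0.999, -0.0], [0.999, -0.035, -0.0], [-0.0, -0.0, -1.0]]
force: [0.4, -5.5, -0.3]
opening: 0.0327
finger_force: 59.6
```

Call:
servo_tool(rows=[[[0.002,0,0,0,0,0],[0,0,0,0,0,0],[0.001,0,0,0,0,0],[0,0,0,0,0,0],[0,0,0,0,0,0],[0,0,0,0,0,0],[0,0,0,0,0,0],[0,0,0,0,0,0],[0,0,0,0,0,0],[0,0,0,0,0,0]]])

```text
clock: 23.1
ee_pos: [0.489, 0.0992, 0.0363]
orientation: [[0.036, 0.999, -0.0], [0.999, -0.036, -0.001], [-0.001, -0.0, -1.0]]
force: [0.5, -9.7, 0.0]
opening: 0.0324
finger_force: 59.7
```

It stopped at the red-banded step: TCP travel was 77.1 mm and the backward force about 9 N. So the bore is 17 and the sleeve is good. I back it off and find the green bin and the lamp.

Call:
servo_tool(rows=[[[-0.006,0,0,0,0,0],[-0.01,0,0,0,0,0],[-0.02,0,0,0,0,0],[-0.03,0,0,0,0,0],[-0.03,0,0,0,0,0],[-0.03,0,0,0,0,0],[-0.03,0,0,0,0,0],[-0.02,0,0,0,0,0],[-0.01,0,0,0,0,0],[0,0,0,0,0,0]]])

```text
clock: 24.1
ee_pos: [0.4875, 0.0536, 0.0363]
orientation: [[0.035, 0.999, -0.0], [0.999, -0.035, 0.0], [0.0, -0.0, -1.0]]
force: [-0.8, 1.0, -1.3]
opening: 0.0326
finger_force: 59.5
```

Run:
```python
from h import *
c=cam('top');sc=cam('scene')
def hs(p):
    return cv2.cvtColor(cv2.imread(p),cv2.COLOR_BGR2HSV).astype(int)
h=hs('pics/top0.png');H,S,V=[h[...,i] for i in range(3)]
t=lambda u,v:(155+u/3.8-.37,110+v/3.8-.37)
print('cam',-c[1].T@c[2],-sc[1].T@sc[2])
for n,u,v in(('FR',235,67),('NR',221,248),('NL',76,236)): print(n,ray(c,t(u,v),.05))
# liner in wrist/scene
m=(V<60);m[:127]=0;m[175:]=0;m[:,:176]=0;m[:,216:]=0
b=max(blobs(m,50),key=lambda q:q[0][4]);print('dark',b[0],ray(c,b[1],.005))
for name,cc,p in(('scene',sc,'pics/scene0.png'),):
    h2=hs(p);m=(h2[...,0]>45)&(h2[...,0]<80)&(h2[...,1]>120);m[:150]=0;m[245:]=0;m[:,:160]=0;m[:,230:]=0
    b=max(blobs(m,50),key=lambda q:q[0][4]);hull=cv2.convexHull(np.argwhere(b[2])[:,::-1].astype(np.int32))
    ap=cv2.approxPolyDP(hull,4,True)[:,0]
    for q in ap: print('scene hull',q,ray(cc,q,.05)[:2],ray(cc,q,0)[:2])
# lamp triangulation
P1=c[0]@np.c_[c[1],c[2]];P2=sc[0]@np.c_[sc[1],sc[2]]
for a,b2 in(((175,105),(178,140)),((178,105),(176,128)),((168,146),(150,162)),((205,118),(207,165))):
    X=cv2.triangulatePoints(P1,P2,np.array(a,float).reshape(2,1),np.array(b2,float).reshape(2,1));X=(X[:3]/X[3]).ravel();print('lamp',X,proj(c,X)-a)
s=state();print(s['ee_pos'],s['opening'])
```

```text
cam [ 0.3515 -0.0445  1.2614] [-0.1559  0.582   0.8353]
FR [0.7227 0.0551 0.05  ]
NR [0.5963 0.0648 0.05  ]
NL [0.6061 0.1628 0.05  ]
dark [ 176  127   38   47 1427] [0.6754 0.1177 0.005 ]
scene hull [220 221] [0.5514 0.1022] [0.5965 0.0716]
scene hull [193 234] [0.5602 0.1868] [0.6058 0.1617]
scene hull [169 200] [0.7254 0.1567] [0.7815 0.1296]
scene hull [197 187] [0.7198 0.0599] [0.7756 0.0267]
scene hull [220 209] [0.5913 0.0711] [0.6389 0.0386]
lamp [0.7049 0.1214 0.2543] [3.3835 3.0909]
lamp [0.6982 0.1149 0.2878] [0.8861 0.7875]
lamp [0.6512 0.1771 0.2246] [-12.7514  -9.9263]
lamp [0.6998 0.0596 0.1509] [6.1349 6.1304]
[0.4875 0.0536 0.0363] 0.03255286818719063
```

Run:
```python
from h import *
def m(p,seed,th):
    g=cv2.medianBlur(cv2.cvtColor(cv2.imread(p),cv2.COLOR_BGR2GRAY),3)
    n,l=cv2.connectedComponents((g<th).astype(np.uint8)); return l==l[seed[1],seed[0]]
a=m('pics/top0.png',(178,110),38)
# cut bin liner: lamp part only
b=m('pics/scene0.png',(178,135),38)
for n,k in(('top',a),('scene',b)):
    print(n,k.sum()); 
    for v in range(60,180,10): 
        u=np.flatnonzero(k[v]); print(v,(u.min(),u.max(),len(u)) if len(u) else None,end=' ')
    print()
```

```text
top 7632
60 (np.int64(178), np.int64(208), 16) 70 (np.int64(176), np.int64(228), 43) 80 (np.int64(165), np.int64(218), 48) 90 (np.int64(158), np.int64(220), 63) 100 (np.int64(152), np.int64(206), 52) 110 (np.int64(144), np.int64(210), 64) 120 (np.int64(134), np.int64(204), 68) 130 (np.int64(127), np.int64(201), 71) 140 (np.int64(117), np.int64(212), 76) 150 (np.int64(108), np.int64(211), 44) 160 (np.int64(98), np.int64(210), 38) 170 (np.int64(88), np.int64(209), 38) 
scene 195226
60 (np.int64(0), np.int64(511), 507) 70 (np.int64(0), np.int64(511), 507) 80 (np.int64(0), np.int64(511), 503) 90 (np.int64(0), np.int64(502), 492) 100 (np.int64(0), np.int64(511), 512) 110 (np.int64(0), np.int64(511), 511) 120 (np.int64(0), np.int64(511), 510) 130 (np.int64(0), np.int64(511), 505) 140 (np.int64(0), np.int64(511), 512) 150 (np.int64(0), np.int64(511), 512) 160 (np.int64(0), np.int64(511), 512) 170 (np.int64(0), np.int64(511), 512)
```

Run:
```python
from h import *
g=cv2.medianBlur(cv2.cvtColor(cv2.imread('pics/scene0.png'),cv2.COLOR_BGR2GRAY),3)
for v in range(88,180,6): print(v,' '.join(f'{x:3d}' for x in g[v,134:226:4]))
g=cv2.medianBlur(cv2.cvtColor(cv2.imread('pics/top0.png'),cv2.COLOR_BGR2GRAY),3)
print()
for v in range(70,156,6): print(v,' '.join(f'{x:3d}' for x in g[v,136:228:4]))
```

```text
88 128 130 130 129 143 175 174 175 173 174 174 173 172 171 172 169 168 168 167 164 161 166 156
94 156 155 157 150 130 154 159 172 174 173 173 172 171 171 170 169 166 158 163 161 157 162 151
100 157 156 154 132 131  92  55 168 168 170 170 169 170 169 168 166 162 154 154 151 143 100  93
106 157 158 128 130 130 102  42  60 169 169 165 165 166 169 168 159 160 110  92  92  97  98  97
112 139 131 132 131 132 127  46  55  58  83 168 165 161 160  83  90  95  97  96  97  97  99  95
118 128 130 133 132 131  56  48  59  57  56  50  79  86  90  92  98  98  95  96  97  97  97  97
124 129 129 130 127 130  45  49  56  54  53  54  48  96  97  95  95  98  98  98  96  99  63  60
130 130 130 131 130 130  43  52  51  54  52  53  52  46  92  95  97  94  61  60  62  64  63  64
136 131 130 130 130  68  44  50  52  52  50  51  51  51  47  63  65  67  66  69  68  68  66  68
142 129 129 132 132  40  43  48  51  50  49  51  53  49  52  43  75  75  71  69  69  69  69  72
148  94  95  95  97  41  43  52  51  52  51  51  51  50  51  51  42  75  73  72  68  67  68  70
154  98 101 101  98  41  44  47  49  51  51  5
[... 1169 characters left out ...]
  15  36  34 152 169 170 199
118  35  42  93  21  25  26  28  28  28  30  30  30  28  24  23  20  18  25 168 171 173 171 170
124  25  23  50  21  24  26  28  27  28  31  31  30  29  27  22  21  18  42 150 160 167 172 170
130  46  35  29  25  24  27  28  27  29  28  28  30  27  26  24  20  20  78  78  79 130 168 172
136 100  38  30  31  29  28  27  29  29  27  30  27  27  25  24  28  32  32  33  33 104 169 173
142  40  93 165  64  36  33  32  29  28  96 112  58  33  34  33  34  34  33  33  36 116 166 171
148 172 171 167 162 124  31  29  76 154 168 111  60  32  33  33  33  34  34  34  63 149 159 166
154 172 170 170 167 166 155 158 167 169 173 106  61  34  33  33  33  34  33  34  69 143 148 147
```

Run:
```python
from h import *
c=cam('top');sc=cam('scene')
P1=c[0]@np.c_[c[1],c[2]];P2=sc[0]@np.c_[sc[1],sc[2]]
for a,b2 in(((175,112),(173,150)),((175,112),(173,156)),((198,130),(196,155)),((202,118),(196,155)),((185,140),(185,158)),((148,118),(150,164))):
    X=cv2.triangulatePoints(P1,P2,np.array(a,float).reshape(2,1),np.array(b2,float).reshape(2,1));X=(X[:3]/X[3]).ravel();print('lamp',X,proj(c,X)-a,proj(sc,X)-b2)
for z in(.1,.15,.2,.25,.3): print(z,'near edge',ray(c,(183,140),z)[:2],'right edge',ray(c,(203,118),z)[:2],'scene right',ray(sc,(197,154),z)[:2])
```

```text
lamp [0.7042 0.1315 0.2248] [0.9752 0.8715] [-1.4275 -0.3531]
lamp [0.71   0.1338 0.2043] [1.4954 1.3452] [-2.2114 -0.554 ]
lamp [0.6685 0.0831 0.2035] [0.6448 0.6023] [-0.9656 -0.2124]
lamp [0.6987 0.0723 0.1857] [2.2609 2.1364] [-3.3821 -0.7944]
lamp [0.648  0.1171 0.2168] [-2.2786 -2.0401] [3.3852 0.6908]
lamp [0.6994 0.1992 0.2118] [-0.8883 -0.7544] [1.3094 0.3288]
0.1 near edge [0.6759 0.1344] right edge [0.732  0.0847] scene right [ 0.803  -0.0059]
0.15 near edge [0.6619 0.1267] right edge [0.7157 0.0792] scene right [0.7377 0.0341]
0.2 near edge [0.648 0.119] right edge [0.6993 0.0736] scene right [0.6725 0.0741]
0.25 near edge [0.634  0.1113] right edge [0.6829 0.0681] scene right [0.6073 0.114 ]
0.3 near edge [0.62   0.1036] right edge [0.6665 0.0625] scene right [0.5421 0.154 ]
```

The lamp rim is over the far part of the bin, centred near (0.707, 0.132) at z≈0.21 with r≈0.06. I'll set the sleeve down in the near half of the bin with the tool tilted about 18° back. First I lift and turn.

Call:
servo_tool(rows=[[[0,0,-0.06,0,0,0],[0,0,-0.12,0,0,0],[0,0,-0.14,0,0,-0.05],[0,0,-0.1,0,0,-0.09],[0,0,-0.03,0,0,-0.09],[0,0,0,0,0,-0.09],[0,0,0,0,0,-0.09],[0,0,0,0,0,-0.09],[0,0,0,0,0,-0.09],[0,0,0,0,0,-0.09]]])

```text
clock: 25.1
ee_pos: [0.4874, 0.0541, 0.1489]
orientation: [[-0.862, 0.506, 0.0], [0.506, 0.862, 0.0], [-0.0, 0.0, -1.0]]
force: [0.4, 0.4, -1.7]
opening: 0.0321
finger_force: 59.9
```

```bash
cat >> h.py <<'E'
def plan2(target,yaw,tilt,n=10):
    s=state();R=np.array(s['orientation']);p=np.array(s['ee_pos']);d=(np.asarray(target)-p)/n
    a=np.radians(yaw);t=np.radians(tilt);y=np.array([np.cos(a),np.sin(a),0]);h=np.array([np.sin(a),-np.cos(a),0])
    z=np.sin(t)*h+np.array([0,0,-np.cos(t)]);Rt=np.c_[np.cross(y,z),y,z]
    w=Ro.from_matrix(R.T@Rt).as_rotvec()/n
    print(s['clock'],p,s['opening'],s['force'],'mm/row',np.linalg.norm(d)*1e3,'deg/row',np.degrees(np.linalg.norm(w)))
    for k in range(n):
        print([*np.round(R.T@d/.25,3).tolist(),*np.round(w/(np.pi/2),3).tolist()],',');R=R@Ro.from_rotvec(w).as_matrix()
E
python3 - <<'E'
from h import *
capture('wrist');capture('wrist');capture('wrist')
plan2([.58,.110,.14],86,18)
E
```

```text
25.25 [0.4874 0.054  0.1487] 0.032378508709601385 [-0.2417 -0.2512 -2.337 ] mm/row 10.861496621883262 deg/row 3.2325007066524587
[-0.02, 0.038, 0.003, -0.005, -0.02, -0.03] ,
[-0.022, 0.037, 0.004, -0.005, -0.02, -0.03] ,
[-0.023, 0.036, 0.005, -0.005, -0.02, -0.03] ,
[-0.025, 0.035, 0.006, -0.005, -0.02, -0.03] ,
[-0.026, 0.034, 0.007, -0.005, -0.02, -0.03] ,
[-0.028, 0.032, 0.009, -0.005, -0.02, -0.03] ,
[-0.029, 0.031, 0.01, -0.005, -0.02, -0.03] ,
[-0.03, 0.03, 0.011, -0.005, -0.02, -0.03] ,
[-0.031, 0.028, 0.012, -0.005, -0.02, -0.03] ,
[-0.032, 0.027, 0.013, -0.005, -0.02, -0.03] ,
```

Call:
servo_tool(rows=[[[-0.02,0.038,0.003,-0.005,-0.02,-0.03],[-0.022,0.037,0.004,-0.005,-0.02,-0.03],[-0.023,0.036,0.005,-0.005,-0.02,-0.03],[-0.025,0.035,0.006,-0.005,-0.02,-0.03],[-0.026,0.034,0.007,-0.005,-0.02,-0.03],[-0.028,0.032,0.009,-0.005,-0.02,-0.03],[-0.029,0.031,0.01,-0.005,-0.02,-0.03],[-0.03,0.03,0.011,-0.005,-0.02,-0.03],[-0.031,0.028,0.012,-0.005,-0.02,-0.03],[-0.032,0.027,0.013,-0.005,-0.02,-0.03]]])

```text
clock: 26.25
ee_pos: [0.58, 0.1109, 0.1408]
orientation: [[-0.947, 0.064, 0.316], [0.061, 0.998, -0.017], [-0.316, 0.003, -0.949]]
force: [0.4, 0.2, -3.0]
opening: 0.0324
finger_force: 59.9
```

Run:
```python
from h import *
capture('wrist');capture('wrist')
s=state();im=capture('wrist');c=cam('wrist',s);print(s['joint_positions'],s['orientation'])
h=cv2.cvtColor(im,cv2.COLOR_BGR2HSV).astype(int);m=(h[...,0]>45)&(h[...,0]<80)&(h[...,1]>120)
cv2.imwrite('pics/w8.png',im)
for b in blobs(m,150):
    hull=cv2.convexHull(np.argwhere(b[2])[:,::-1].astype(np.int32))
    for q in cv2.approxPolyDP(hull,5,True)[:,0]: print(q,ray(c,q,.05)[:2])
plan2([.601,.110,.115],86,18,5)
```

```text
[ -9.0047  43.9916 -14.8614 108.2267  57.6375  20.0523  14.7496] [[-0.9469  0.0627  0.3153]
 [ 0.0605  0.998  -0.0167]
 [-0.3157  0.0033 -0.9488]]
[310 157] [0.5747 0.1557]
[322 184] [0.6006 0.1667]
[310 252] [0.6813 0.1611]
[206 245] [0.665  0.0614]
[200 183] [0.5932 0.0679]
[210 155] [0.5681 0.0799]
26.4 [0.5795 0.1108 0.1407] 0.03230182087857873 [-0.9247  0.5779 -2.1371] mm/row 6.704228636001321 deg/row 0.09789459802320971
[-0.01, 0.0, 0.025, 0.001, 0.001, 0.001] ,
[-0.01, 0.0, 0.025, 0.001, 0.001, 0.001] ,
[-0.01, 0.0, 0.025, 0.001, 0.001, 0.001] ,
[-0.01, 0.001, 0.025, 0.001, 0.001, 0.001] ,
[-0.01, 0.001, 0.025, 0.001, 0.001, 0.001] ,
```

Call:
servo_tool(rows=[[[-0.04,0.006,0.01,0,0,0],[-0.044,0.006,0.03,0,0,0],[0,0.005,0.06,0,0,0],[0,0.005,0.08,0,0,0],[0,0,0.09,0,0,0],[0,0,0.09,0,0,0],[0,0,0.07,0,0,0],[0,0,0.04,0,0,0],[0,0,0.02,0,0,0],[0,0,0,0,0,0]]])

```text
clock: 27.4
ee_pos: [0.6383, 0.1125, 0.0307]
orientation: [[-0.947, 0.062, 0.314], [0.06, 0.998, -0.017], [-0.315, 0.002, -0.949]]
force: [-0.4, 0.1, -2.0]
opening: 0.0327
finger_force: 59.9
```

Call:
servo_tool(rows=[[[0.006,0,0.018,0,0,0],[0.006,0,0.018,0,0,0],[0.006,0,0.018,0,0,0],[0.004,0,0.012,0,0,0],[0.002,0,0.006,0,0,0],[0.001,0,0.003,0,0,0],[0.001,0,0.003,0,0,0],[0,0,0,0,0,0],[0,0,0,0,0,0],[0,0,0,0,0,0]]])

```text
clock: 28.4
ee_pos: [0.6386, 0.1125, 0.0106]
orientation: [[-0.947, 0.062, 0.315], [0.059, 0.998, -0.017], [-0.315, 0.002, -0.949]]
force: [0.2, -0.3, -1.5]
opening: 0.0325
finger_force: 60.0
```

Call:
servo_tool(rows=[[[0.001,0,0.003,0,0,0],[0,0,0,0,0,0],[0.001,0,0.003,0,0,0],[0,0,0,0,0,0],[0,0,0,0,0,0],[0,0,0,0,0,0],[0,0,0,0,0,0],[0,0,0,0,0,0],[0,0,0,0,0,0],[0,0,0,0,0,0]]])

```text
clock: 29.4
ee_pos: [0.6388, 0.1125, 0.0094]
orientation: [[-0.947, 0.062, 0.315], [0.059, 0.998, -0.017], [-0.316, 0.002, -0.949]]
force: [-2.6, -0.1, 7.0]
opening: 0.0321
finger_force: 59.5
```

Call:
servo_tool(rows=[[[0,0,0,0,0,0],[0,0,0,0,0,0],[0,0,0,0,0,0],[0,0,0,0,0,0],[0,0,0,0,0,0],[0,0,0,0,0,0],[0,0,0,0,0,0],[0,0,0,0,0,0],[0,0,0,0,0,0],[0,0,0,0,0,0]]], gripper=0.03)

```text
clock: 30.4
ee_pos: [0.6389, 0.1134, 0.0092]
orientation: [[-0.947, 0.061, 0.316], [0.059, 0.998, -0.016], [-0.316, 0.004, -0.949]]
force: [2.7, 4.8, 4.9]
opening: 0.044
finger_force: 3.3
```

Call:
servo_tool(rows=[[[0,0,-0.02,0,0,0],[0,0,-0.05,0,0,0],[0,0,-0.08,0,0,0],[0,0,-0.1,0,0,0],[0,0,-0.1,0,0,0],[0,0,-0.1,0,0,0],[0.05,0,-0.05,0,0,0],[0.05,0,0,0,0,0],[0.03,0,0,0,0,0],[0,0,0,0,0,0]]])

```text
clock: 31.4
ee_pos: [0.5675, 0.1166, 0.1179]
orientation: [[-0.947, 0.061, 0.314], [0.058, 0.998, -0.018], [-0.315, 0.001, -0.949]]
force: [-0.0, 0.4, -0.0]
opening: 0.044
finger_force: 0.0
```

Run:
```python
from h import *
s=state();im=capture('wrist');c=cam('wrist',s);cv2.imwrite('pics/w9.png',im);print(s['clock'],s['ee_pos'],s['force'])
h=cv2.cvtColor(im,cv2.COLOR_BGR2HSV).astype(int);m=(h[...,0]>10)&(h[...,0]<28)&(h[...,1]>90)&(h[...,2]>50)
for b in blobs(m,200):
    r=cv2.minAreaRect(np.argwhere(b[2])[:,::-1].astype(np.float32));P=[ray(c,q,.022)[:2] for q in cv2.boxPoints(r)];print(r,ray(c,r[0],.022),np.linalg.norm(P[1]-P[0]),np.linalg.norm(P[2]-P[1]))
im=capture('top');c=cam('top');h=cv2.cvtColor(im,cv2.COLOR_BGR2HSV).astype(int);m=(h[...,0]>10)&(h[...,0]<28)&(h[...,1]>90)&(h[...,2]>50)
for b in blobs(m,60): print('top',b[0],ray(c,b[1],.038)[:2])
```

```text
31.4 [0.5675 0.1166 0.1179] [-0.0435  0.3762 -0.0258]
((375.6623840332031, 194.4908905029297), (49.7796630859375, 34.978668212890625), 64.98310089111328) [0.6056 0.2197 0.022 ] 0.02660670767171491 0.055941297856566555
((253.5, 237.0), (38.0, 37.0), 90.0) [0.6501 0.1122 0.022 ] 0.03367201552645917 0.05120506749333565
((282.0, 336.5), (29.0, 10.0), 90.0) [0.8377 0.1389 0.022 ] 0.012606693838818366 0.0755755690659318
top [ 35   0  34  14 257] [1.0864 0.5176]
top [ 66 141  31  35 113] [0.6391 0.4   ]
top [189 152  14  17 229] [0.6387 0.1107]
top [325 207  14  15 185] [ 0.4918 -0.2369]
top [342 207  13  15 192] [ 0.4913 -0.2787]
top [210 257  43  62 606] [0.3009 0.0038]
```

```bash
python3 -c "
from station import *
print(close_job())"
```

```text
the job is handed in; nothing more can be done
None
```

The sleeve beside the black plate passed over the pin's thin part and stopped at the red-banded step with about 10 N against it, so I judged it good and lowered it into the green bin. The last pictures show it in the bin and the other two still in the rack, and the job is handed in at about 31 s.

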